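# Click the day wheel of the label printer to the tub's colour and print

### The arm

A 6-joint arm with a two-finger parallel gripper is mounted at the origin on the work surface. World frame = base frame: x ahead of the robot, y to its left, z up, the work surface at z = 0. Lengths are in m, angles in rad, forces in N, time in s.
With the tool pointing down it reaches from about 0.275 to 0.75 m from the base axis. Payload 10.2 kg.
Tool frame: the origin (TCP) lies at the very end of the fingers, on their centre line; the grasp point (between the pads) lies 19 mm behind it; z points along the fingers, y is the line along which they close (so a half turn about z gives the same grasp; the last joint's range is limited). The gripper opens to 85 mm and grips with 20 to 120 N. Pads are 22 mm wide; open, the fingers measure 114 mm over their backs; the gripper's body (76 mm by 85 mm) begins 54 mm behind the grasp point. The pads swing forward as they close: fully open they stand 13 mm farther back than shut.
Start: joints at [1.104, 0.313, 1.498, -0, 1.331, -0.223], TCP at [0.127, 0.509, 0.231] pointing down, gripper open.
Joint ranges: [-2.94, 2.94], [-0.97, 2.17], [0.19, 2.56], [-1.23, 4.37], [0.02, 3.11], [-2.88, 2.88]. Speed limits (rad/s): [2.39, 2.39, 3.01, 3.14, 3.14, 3.14].

### API

Orientations are given as a unit quaternion [x, y, z, w].
In Python, from rig import arm gives the robot as it stands. Calls block until the motion is done:
- arm.move_ptp(position, orientation): joint-space move of the TCP to a pose.
- arm.move_linear(position, max_speed=0.15, orientation=None, contact_N=None): straight line of the TCP; orientation=None keeps the orientation; max_speed is the mean speed in m/s. With contact_N (N) it stops when the force on the tool has changed by that much, and returns True; else False.
- arm.set_joints(angles): joint-space move.
- arm.grip(opening, grip_force=None): finger opening in m; grip_force is the grip in N (None keeps the last); returns when the fingers have stopped.
- arm.wait(seconds).
- arm.inverse_kinematics(position, orientation): joint angles nearest the present ones, or None.
- arm.get_state(): the state.
- arm.camera(name): name is "side" or "top" or "wrist"; returns (picture, depth): 384x512x3 uint8, red, green, blue; 384x512 float32, m along the optical axis (not along the pixel's ray), 0 where there is no reading.
- arm.camera_params(name): a dict with "mtx" (3x3 intrinsics, pixels), "k1" (the pictures are not rectified: a ray, as slopes to the right and down, at radius r is drawn at 1 + k1 r^2 times it, then the intrinsics apply), "rvec" (rotation vector, rad) and "tvec" (3), from world to camera coordinates, as OpenCV has them. Camera axes: x right, y down, z forward; pixel columns grow to the right and rows downward; lengths in m; the calibration is good to about 2 mm. A picture is of the moment at which its call begins: read the wrist's pose just before it. camera_params takes no time and is no camera call; for the wrist camera it gives the pose at the moment of the call.
A pose or a line that the arm cannot do raises arm.IKError and nothing moves.
- arm.sign_off(): hands the job in; it is judged then, once.
The state is a dict: "clock": time; "joints": joint angles; "qvel": joint speeds; "joint_torque": joint torques, N m; "eef_pos": TCP position; "orientation": TCP orientation; "contact_force": force on the tool from outside, world axes, zero at the start; "moment": the same for the moment, N m; "gripper_width": finger opening in m; "finger_force": force on a finger pad.
Only numpy, scipy, OpenCV 4.12 (cv2) and the standard library are available. Lean on these libraries where they do the work, as an engineer would, in place of code of your own. Each camera call takes 0.05 s, during which the arm holds its last target. There are 200 camera calls.

### The job

One tub of peeled roots stands on the green mat: with a fingertip, flick the label printer's day wheel forward (its top rolling away from you) until the colour of that tub's lid faces straight up between the white index bars, without running past it. Then press the green print button all the way down and let it come up again. Nothing is to be picked up: leave the tubs, the mug, the brush and the roots where they lie.

Things in the scene. Friction and masses are not known exactly. Their poses are not given: they have to be found in the camera images.
- printer: Fixed grey and white label printer, 190 mm (its x) by 270 mm (its y), flat top 90 mm high; a paper roll at its left (+y, 66 to 121 mm from the middle) stands up to 126 mm. Origin: centre of its underside, on the table directly under the middle of the day wheel; x points to the rear of the printer (away from the operator), y to its left, z up.
- wheel_axis (a point): Centre of the day wheel, 75 mm above the table in the printer's middle. Axes are the printer's; the wheel turns about y in a slot 34 mm (y) by 118 mm (x). Wheel: upright, 28 mm wide, an octagon 80 mm across the flats. Eight coloured flats are parted by eight radial aluminium teeth, 5 mm thick, as wide as the wheel, whose tips are 56 mm from the axis.
- wheel_index (a point): Middle of the upward flat, 40 mm above the axis, between two white index bars (to 112 mm high). At a click one flat faces straight up here, and the nearest teeth stand 22.5 degrees before and behind the top (tips 21 mm fore and aft, 127 mm above the table). 2 to 4 N at a tooth tip starts a click; past half way it snaps on to the next by itself.
- day_wheel (a joint): Wheel angle, rad; grows as the top rolls away from the operator (printer's +x). Eight clicks, 0.785 apart, 0 to 5.498, end stops 0.3 beyond. Flat that faces up: 0 white, 0.785 black, 1.571 green, 2.356 red, 3.142 yellow, 3.927 blue, 4.712 grey, 5.498 black again.
- print_button (a joint): Travel of the print button, m: 0 up, 0.006 fully down (5 N), springs back.
- print_button_top (a point): Centre of the top face of the green round print button, 32 mm across, on the printer's top to the right of the wheel; it is pressed straight down.
- mat: Thin flat green mat, 140 mm square, lying on the table to the left of the printer. Origin: its centre. One of the three tubs stands on it; the two others stand to the right of the printer.
- tub_red: Loose white tub with a red lid, 76 mm across, 95 mm high. Origin: centre of its underside. Stands on the mat or elsewhere.
- tub_yellow: Loose white tub with a yellow lid, 76 mm across, 95 mm high. Origin: centre of its underside. Stands on the mat or elsewhere.
- tub_blue: Loose white tub with a blue lid, 76 mm across, 95 mm high. Origin: centre of its underside. Stands on the mat or elsewhere.
- mug: Loose blue mug, 80 mm across, 90 mm high; origin under its centre. Bystander.
- brush: Loose brush lying on the table behind the printer. Bystander.
- root_a: Loose pale peeled root, 150 mm long, 36 mm thick; origin under its middle. Bystander.
- root_b: Loose pale peeled root, 130 mm long, 40 mm thick; origin under its middle. Bystander.

How it is judged:
On the way, in this order (a step that is already met when the one before it is completed fails the run):
1. the day wheel rests with the lid's colour facing up (((horizontal distance between tub_red and mat below 0.06 m and value of joint day_wheel between 2.15619 and 2.55619 rad) or (horizontal distance between tub_yellow and mat below 0.06 m and value of joint day_wheel between 2.94159 and 3.34159 rad) or (horizontal distance between tub_blue and mat below 0.06 m and value of joint day_wheel between 3.72699 and 4.12699 rad)) and velocity of joint day_wheel between -0.3 and 0.3 rad/s), for 0.2 s.
2. the print button is pressed down (value of joint print_button above 0.0045 m), for 0.02 s.
At the end, for the whole second after the job is handed in: The flat in the colour of the lid of the tub on the mat faces up (day_wheel within 0.15 rad of that click), the print button has been pressed (at least 4.5 of its 6 mm) and is up again (within 1.5 mm), and every loose thing is within 30 mm of where it stood (((horizontal distance between tub_red and mat below 0.06 m and value of joint day_wheel between 2.20619 and 2.50619 rad) or (horizontal distance between tub_yellow and mat below 0.06 m and value of joint day_wheel between 2.99159 and 3.29159 rad) or (horizontal distance between tub_blue and mat below 0.06 m and value of joint day_wheel between 3.77699 and 4.07699 rad)) and value of joint print_button below 0.0015 m and distance of each of tub_red, tub_yellow, tub_blue, mug, brush, root_a, root_b from where it was at the start of the episode below 0.03 m); the robot touches nothing.
It fails at once if the wheel is run past the wanted colour (more than 0.6 rad beyond its click) ((horizontal distance between tub_red and mat below 0.06 m and value of joint day_wheel above 2.95619 rad) or (horizontal distance between tub_yellow and mat below 0.06 m and value of joint day_wheel above 3.74159 rad) or (horizontal distance between tub_blue and mat below 0.06 m and value of joint day_wheel above 4.52699 rad)).
It fails at once if the print button is pressed while another colour faces up (value of joint print_button above 0.003 m and not ((horizontal distance between tub_red and mat below 0.06 m and value of joint day_wheel between 2.10619 and 2.60619 rad) or (horizontal distance between tub_yellow and mat below 0.06 m and value of joint day_wheel between 2.89159 and 3.39159 rad) or (horizontal distance between tub_blue and mat below 0.06 m and value of joint day_wheel between 3.67699 and 4.17699 rad))).
It fails at once if a bystander is lifted or moved more than 30 mm (distance of any of tub_red, tub_yellow, tub_blue, mug, brush, root_a, root_b from where it was at the start of the episode above 0.03 m).
It fails at once if the printer is touched with the arm or the gripper body instead of the fingers (contact force between the arm and printer above 2 N).
It also fails if it takes over 48 s, if anything falls off the work surface, if the arm or the gripper's body presses on something with over 40 N, if the wrist force passes 120 N, or if a joint passes its speed limit or range.

## Working session

There is one attempt and no reset: what is moved stays moved. The work goes in short steps, each a Python script; the robot and the scene stay as the last script left them, time stands still between calls to the robot, and variables do not carry over. Pictures are saved under pics/ and viewed, at most 10 in all, crops included, and the job is handed in when it is done.

```bash
mkdir -p pics
cat > h.py <<'E'
import numpy as np, cv2
from rig import arm
def snap(n,f=None):
    p=arm.camera_params(n); im,d=arm.camera(n)
    if f: cv2.imwrite('pics/'+f,im[:,:,::-1])
    return im,d,p
def cloud(d,p):
    K=np.array(p['mtx'],float); h,w=d.shape
    uv=np.stack(np.meshgrid(np.arange(w),np.arange(h)),-1).reshape(-1,1,2).astype(np.float64)
    s=cv2.undistortPoints(uv,K,np.array([p['k1'],0,0,0.])).reshape(h,w,2)
    c=np.dstack([s*d[...,None],d])
    R=cv2.Rodrigues(np.array(p['rvec'],float))[0]
    W=(c-np.array(p['tvec']).ravel())@R
    W[d<=0]=np.nan
    return W
E
python3 - <<'E'
from h import *
o=[]
for n in('top','side'):
    im,d,p=snap(n); np.savez(n,im=im,d=d,W=cloud(d,p)); cv2.imwrite(f'pics/{n}.png',im[:,:,::-1])
print(arm.get_state())
E
```

```text
{'clock': 0.1, 'joints': array([ 1.10360325e+00,  3.13394717e-01,  1.49831832e+00,  1.02702282e-06,
        1.33100650e+00, -2.23400769e-01]), 'qvel': array([ 0.000137  , -0.00147355, -0.00261606, -0.002524  ,  0.00052981,
        0.0001999 ]), 'joint_torque': array([ 4.93867716e-03, -4.12898219e+01, -2.60142052e+01, -1.93963706e-05,
        3.05255162e-03,  5.36537027e-05]), 'eef_pos': array([0.12663943, 0.50927552, 0.23080807]), 'orientation': array([ 1.21594613e-01,  9.92579686e-01, -5.30017815e-04, -1.91181604e-04]), 'contact_force': array([ 1.14970857, -0.43434502, -0.46481352]), 'moment': array([-0.02668698,  0.01121714, -0.07764729]), 'finger_force': 0.0, 'gripper_width': 0.0853745065679585}
```

View pics/top.png

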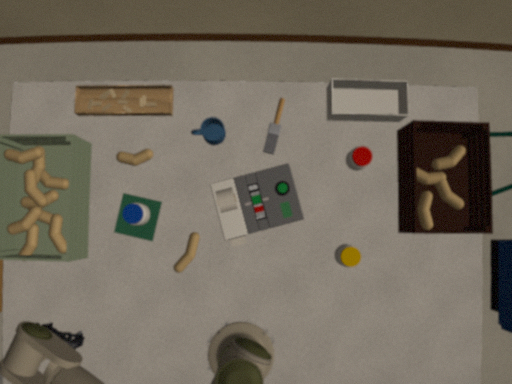

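View pics/side.png

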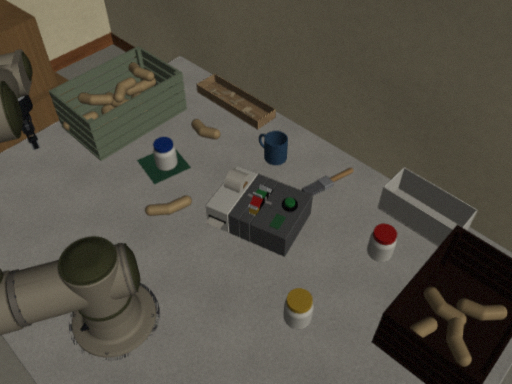

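The blue-lidded tub (134,213 in the top view) stands on the mat, so the target is blue at 3.927. The printer is around (257,202), and the round green button is at (282,187).

Run:
```python
from h import *
t=np.load('top.npz'); W=t['W']; im=t['im']
m=(abs(W[...,2]-.09)<.008); m[:150]=0;m[250:]=0;m[:,:205]=0;m[:,310:]=0
pts=W[m][:,:2].astype(np.float32)
r=cv2.minAreaRect(pts); print('rect',r,m.sum())
hs=cv2.cvtColor(im,cv2.COLOR_RGB2HSV)
for nm,(u,v) in dict(btn=(282,187),sq=(286,210),tub=(134,213),wheel=(257,202),roll=(228,200)).items(): print(nm,np.round(W[v,u],4),hs[v,u])
g=np.zeros(m.shape,np.uint8); g[175:200,270:295]=1
gm=(g>0)&(hs[...,0]>45)&(hs[...,0]<85)&(hs[...,1]>130); print('btn',gm.sum(),np.median(W[gm],0),np.nanmean(W[gm],0))
# side
s=np.load('side.npz'); hs2=cv2.cvtColor(s['im'],cv2.COLOR_RGB2HSV); g=np.zeros(m.shape,bool); g[195:212,280:300]=1
gm=g&(hs2[...,0]>45)&(hs2[...,0]<85)&(hs2[...,1]>130); print('btn side',gm.sum(),np.nanmedian(s['W'][gm],0))
W2=s['W']; m2=(abs(W2[...,2]-.09)<.006); m2[:150]=0;m2[260:]=0;m2[:,:200]=0;m2[:,320:]=0
print(cv2.minAreaRect(W2[m2][:,:2].astype(np.float32)))
a=cv2.resize(im[155:250,200:310],None,fx=3.6,fy=3.6,interpolation=3)
b=cv2.resize(s['im'][160:255,200:320],None,fx=3.3,fy=3.6,interpolation=3)
cv2.imwrite('pics/crop.png',np.hstack([a,b])[:,:,::-1])
```

```text
rect ((0.5196304321289062, -0.04775497317314148), (0.19020821154117584, 0.2670230269432068), 15.640839576721191) 3880
btn [ 0.5645 -0.1279  0.1094] [ 69 220  96]
sq [ 0.4914 -0.1422  0.0972] [ 63 125  86]
tub [0.4752 0.3506 0.0909] [107 224 100]
wheel [ 0.5152 -0.0483  0.1134] [ 67 175  93]
roll [0.52   0.0439 0.119 ] [ 19  46 150]
btn 101 [nan nan nan] [ 0.56276293 -0.1278574   0.10928142]
btn side 96 [ 0.55583476 -0.13125807  0.10966864]
((0.517155647277832, -0.04641972482204437), (0.1955285668373108, 0.2685238718986511), 15.628006935119629)
```

View pics/crop.png

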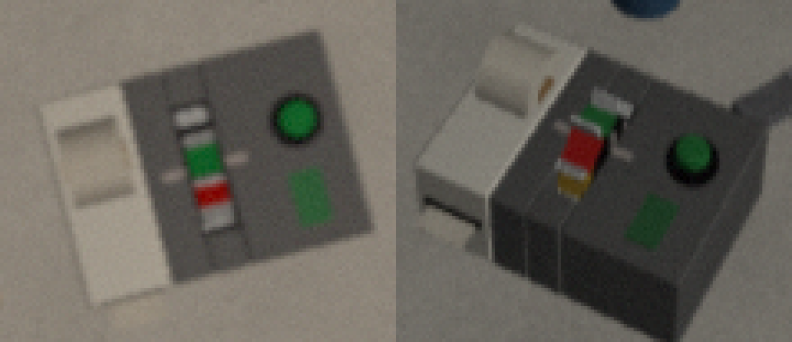

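Green faces up now (1.571), with red next and then yellow and blue, so three clicks are needed. The printer sits at (0.518,-0.047) with a yaw of 15.6°. I'll push with the outer face of one finger of the open gripper. First I'll touch the printer's flat top to find the real height of the open fingertips.

```bash
cat >> h.py <<'E'
C=np.array([.5185,-.0472]); YAW=np.deg2rad(15.63)
ex=np.array([np.cos(YAW),np.sin(YAW)]); ey=np.array([-ex[1],ex[0]])
def P(x,y,z): return np.r_[C+x*ex+y*ey,z]
def Q(sgn):  # tool down, tool y along sgn*printer x
    d=sgn*ex; a=np.arctan2(d[0],d[1])/2
    return np.array([np.sin(a),np.cos(a),0,0])
E
python3 - <<'E'
from h import *
for s in(1,-1): print(s,arm.inverse_kinematics(P(-.01,-.05,.2),Q(s)))
q=min([Q(1),Q(-1)],key=lambda q:(lambda j:9 if j is None else abs(j[5]))(arm.inverse_kinematics(P(-.01,-.05,.2),q)))
arm.move_ptp(P(-.01,-.05,.16),q)
r=arm.move_linear(P(-.01,-.05,.07),.03,contact_N=4)
st=arm.get_state(); print(r,st['eef_pos'],st['contact_force'],st['orientation'],st['gripper_width'],st['clock'])
arm.move_linear(P(-.01,-.05,.17),.15)
snap('side','s1.png'); print(arm.get_state()['clock'])
E
```

```text
1 [-4.06159824e-01  3.52893764e-01  1.52640746e+00 -4.44089210e-16
  1.26229143e+00 -6.78954786e-01]
-1 [-4.06159824e-01  3.52893764e-01  1.52640746e+00 -4.44089210e-16
  1.26229143e+00  2.46263787e+00]
True [ 0.52240318 -0.09807235  0.0768677 ] [-0.81614256 -0.49233407  4.68121352] [ 6.04411808e-01  7.96672057e-01  9.41196652e-06 -1.30795198e-05] 0.08559585354644715 5.1083
5.9333
```

View pics/s1.png

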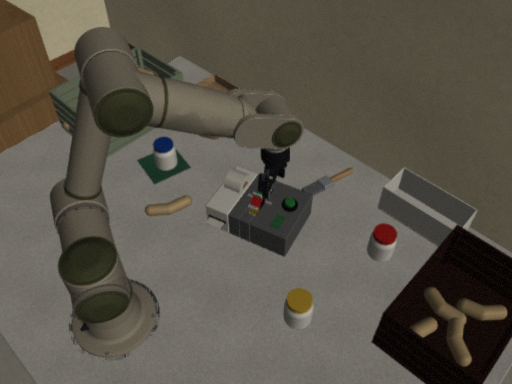

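The open fingertips sit 13 mm behind the TCP (contact at 0.0769, top at 0.090), as expected. Now the first flick.

```bash
cat >> h.py <<'E'
def flick(end=-.054,z=.108,start=-.092):
    arm.move_linear(P(start,0,.14),.2)
    arm.move_linear(P(start,0,z),.08)
    r=arm.move_linear(P(end-.02,0,z),.04,contact_N=1.5)
    s=arm.get_state(); x0=(s['eef_pos'][:2]-C)@ex
    arm.move_linear(P(end,0,z),.05); arm.wait(.2)
    s=arm.get_state(); print('contact',r,round(x0,4),'end',round((s['eef_pos'][:2]-C)@ex,4),s['contact_force'].round(2),s['clock'])
E
python3 - <<'E'
from h import *
arm.move_linear(P(-.092,-.0,.17),.15)
flick()
p=arm.get_state()['eef_pos']; arm.move_linear(P(-.054,0,.15),.1); arm.move_linear(P(-.13,0,.17),.2); 
im,d,p=snap('side'); im2,_,_=snap('top')
cv2.imwrite('pics/c1.png',np.hstack([cv2.resize(im2[155:250,200:310],None,fx=3.6,fy=3.6),cv2.resize(im[160:255,200:320],None,fx=3.3,fy=3.6)])[:,:,::-1])
print(arm.get_state()['clock'])
E
```

```text
contact False -0.074 end -0.0542 [-0.06  0.38 -0.1 ] 8.925
10.1333
```

View pics/c1.png

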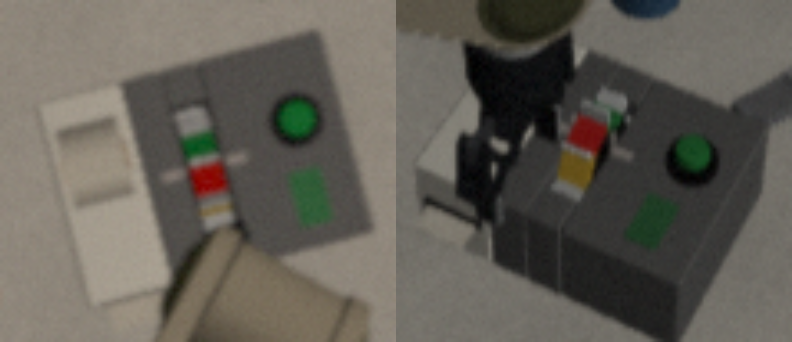

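The wheel moved, but the picture doesn't show clearly how far. I'll compute the angle of each coloured flat from the depth, before and after.

```bash
cat >> h.py <<'E'
def wheel(names=('top','side')):
    for n in names:
        if n.endswith('z'):
            t=np.load(n); im,W=t['im'],t['W']
        else:
            im,d,p=snap(n); W=cloud(d,p)
        hs=cv2.cvtColor(im,cv2.COLOR_RGB2HSV).astype(int)
        D=W[...,:2]-C; x=D@ex; y=D@ey; z=W[...,2]-.075
        reg=(abs(y)<.013)&(abs(x)<.06)&(z>.01)&(z<.062)
        sat=(hs[...,1]>140)&(hs[...,2]>50); h=hs[...,0]
        for c,k in dict(red=(h<6)|(h>172),yellow=(h>15)&(h<32),green=(h>50)&(h<85),blue=(h>98)&(h<125)).items():
            m=reg&sat&k
            if m.sum()>3: print(n,c,m.sum(),'angle from top deg %.1f  r %.3f  x %.4f y %.4f z %.4f'%(np.degrees(np.arctan2(np.median(x[m]),np.median(z[m]))),np.median(np.hypot(x[m],z[m])),np.median(x[m]),np.median(y[m]),np.median(W[...,2][m])))
E
python3 - <<'E'
from h import *
wheel(('top.npz','side.npz')); print('now'); wheel()
print(arm.get_state()['clock'])
E
```

```text
top.npz red 39 angle from top deg -38.8  r 0.040  x -0.0248 y 0.0008 z 0.1059
top.npz green 56 angle from top deg 8.7  r 0.040  x 0.0060 y -0.0003 z 0.1142
side.npz red 84 angle from top deg -37.8  r 0.041  x -0.0235 y -0.0015 z 0.1053
side.npz green 31 angle from top deg 8.5  r 0.040  x 0.0058 y -0.0025 z 0.1140
now
top red 64 angle from top deg -15.7  r 0.041  x -0.0108 y 0.0000 z 0.1136
top green 35 angle from top deg 30.3  r 0.041  x 0.0208 y 0.0000 z 0.1107
side red 74 angle from top deg -19.2  r 0.040  x -0.0130 y -0.0009 z 0.1123
side yellow 55 angle from top deg -63.7  r 0.040  x -0.0353 y -0.0018 z 0.0924
side green 6 angle from top deg 27.9  r 0.035  x 0.0162 y -0.0119 z 0.1055
10.2333
```

The wheel moved about 21° and is balanced near half way. All the angles also seem biased by about +8°, or roughly 5 mm in x. I'll push the same tooth a few mm further and measure again.

Run:
```python
from h import *
arm.move_linear(P(-.068,0,.16),.2)
arm.move_linear(P(-.068,0,.108),.1)
for e in(-.056,-.052,-.049):
    arm.move_linear(P(e,0,.108),.04)
    s=arm.get_state(); print(e,((s['eef_pos'][:2]-C)@ex).round(4),s['contact_force'].round(2))
arm.wait(.2); s=arm.get_state();print(s['contact_force'].round(2))
arm.move_linear(P(-.049,0,.15),.12); arm.move_linear(P(-.12,0,.16),.25)
wheel()
print(arm.get_state()['clock'])
```

```text
-0.056 -0.0558 [-0.14  0.4  -0.25]
-0.052 -0.0519 [ 1.53  0.35 -0.33]
-0.049 -0.0489 [0.09 0.71 0.01]
[-0.04  0.07 -0.57]
top red 64 angle from top deg -10.6  r 0.040  x -0.0074 y -0.0001 z 0.1142
top yellow 12 angle from top deg -67.4  r 0.039  x -0.0361 y -0.0015 z 0.0900
top green 29 angle from top deg 37.2  r 0.040  x 0.0239 y 0.0002 z 0.1064
side red 74 angle from top deg -12.0  r 0.039  x -0.0081 y -0.0020 z 0.1132
side yellow 69 angle from top deg -58.1  r 0.041  x -0.0334 y -0.0003 z 0.0958
side green 7 angle from top deg 32.7  r 0.034  x 0.0178 y -0.0112 z 0.1028
13.55
```

Run:
```python
from h import *
arm.wait(.3); wheel()
n='side';im,d,p=snap('side'); im2,_,_=snap('top')
cv2.imwrite('pics/c2.png',np.hstack([cv2.resize(im2[170:230,235:280],None,fx=8,fy=8,interpolation=2),cv2.resize(im[170:230,235:280],None,fx=8,fy=8,interpolation=2)])[:,:,::-1])
```

```text
top red 67 angle from top deg -10.5  r 0.041  x -0.0075 y 0.0001 z 0.1153
top yellow 14 angle from top deg -67.6  r 0.040  x -0.0365 y -0.0016 z 0.0901
top green 28 angle from top deg 34.9  r 0.042  x 0.0235 y -0.0002 z 0.1086
side red 75 angle from top deg -12.6  r 0.041  x -0.0086 y -0.0024 z 0.1134
side yellow 71 angle from top deg -58.6  r 0.040  x -0.0330 y -0.0010 z 0.0952
side green 7 angle from top deg 35.8  r 0.034  x 0.0201 y -0.0115 z 0.1028
```

View pics/c2.png

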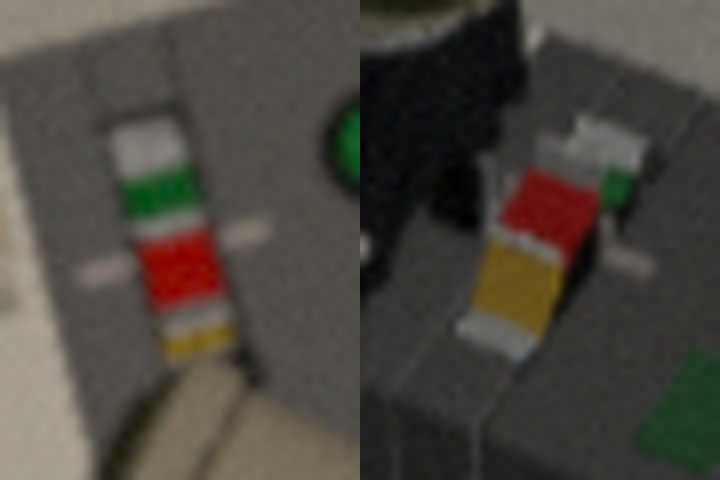

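Red now sits about 11° short of the top and stays there, so friction holds the wheel between clicks. I'll drive the tooth to its click position under position control, and check the index bar positions against my printer frame.

Run:
```python
from h import *
t=np.load('top.npz');W=t['W']
for u,v in((248,204),(266,199)):
    D=np.nanmedian(W[v-1:v+2,u-1:u+2].reshape(-1,3),0); print('bar',((D[:2]-C)@ex).round(4),((D[:2]-C)@ey).round(4),D[2].round(4))
arm.move_linear(P(-.06,0,.15),.25)
arm.move_linear(P(-.06,0,.108),.12)
for e in(-.050,-.046,-.042):
    arm.move_linear(P(e,0,.108),.04)
    s=arm.get_state(); print(e,((s['eef_pos'][:2]-C)@ex).round(4),s['contact_force'].round(2))
arm.move_linear(P(-.042,0,.15),.15); arm.move_linear(P(-.11,0,.15),.25)
wheel()
print(arm.get_state()['clock'])
```

```text
bar -0.0013 0.0289 0.0914
bar -0.0006 -0.0316 0.0916
-0.05 -0.0498 [-0.22  0.21 -0.9 ]
-0.046 -0.0458 [-0.63  0.83  0.44]
-0.042 -0.0418 [0.41 0.24 0.4 ]
top red 67 angle from top deg 1.2  r 0.040  x 0.0008 y 0.0000 z 0.1143
top yellow 20 angle from top deg -42.1  r 0.040  x -0.0268 y -0.0011 z 0.1046
top green 11 angle from top deg 49.5  r 0.042  x 0.0322 y 0.0005 z 0.1025
side red 55 angle from top deg 1.1  r 0.040  x 0.0008 y -0.0021 z 0.1145
side yellow 79 angle from top deg -45.3  r 0.041  x -0.0287 y -0.0018 z 0.1034
16.8
```

Red is now at +1°, so the frame is right and position control works. Two more clicks to go.

Run:
```python
from h import *
for i in range(2):
    arm.move_linear(P(-.087,0,.15),.25)
    arm.move_linear(P(-.087,0,.108),.12)
    for e in(-.06,-.042):
        arm.move_linear(P(e,0,.108),.05)
        s=arm.get_state(); print(e,((s['eef_pos'][:2]-C)@ex).round(4),s['contact_force'].round(2))
    arm.move_linear(P(-.042,0,.15),.15); arm.move_linear(P(-.11,0,.15),.25)
    wheel(); print(arm.get_state()['clock'])
```

```text
-0.06 -0.0574 [-2.84  3.35 18.02]
-0.042 -0.0394 [3.55 1.01 6.67]
top red 30 angle from top deg 42.9  r 0.041  x 0.0272 y -0.0000 z 0.1043
top yellow 71 angle from top deg -6.6  r 0.041  x -0.0046 y 0.0000 z 0.1146
side red 6 angle from top deg 42.0  r 0.036  x 0.0233 y -0.0119 z 0.1008
side yellow 61 angle from top deg -7.2  r 0.039  x -0.0048 y -0.0025 z 0.1132
side blue 68 angle from top deg -54.8  r 0.041  x -0.0321 y -0.0006 z 0.0977
19.7083
-0.06 -0.0574 [-2.11  2.76 17.72]
-0.042 -0.0394 [3.25 1.41 7.15]
top yellow 32 angle from top deg 41.5  r 0.041  x 0.0267 y -0.0002 z 0.1052
top blue 59 angle from top deg -7.2  r 0.041  x -0.0050 y -0.0001 z 0.1150
side yellow 9 angle from top deg 41.6  r 0.036  x 0.0214 y -0.0115 z 0.0991
side blue 59 angle from top deg -9.5  r 0.040  x -0.0066 y -0.0010 z 0.1143
22.6167
```

Blue is about 8° short of the top. I'll nudge it the way that brought red to +1°.

Run:
```python
from h import *
arm.move_linear(P(-.06,0,.15),.25)
arm.move_linear(P(-.06,0,.108),.12)
for e in(-.048,-.0425):
    arm.move_linear(P(e,0,.108),.04)
    s=arm.get_state(); print(e,((s['eef_pos'][:2]-C)@ex).round(4),s['contact_force'].round(2))
arm.move_linear(P(-.0425,0,.15),.15); arm.move_linear(P(-.11,0,.15),.25)
wheel(); print(arm.get_state()['clock'])
```

```text
-0.048 -0.0478 [0.6  0.37 0.1 ]
-0.0425 -0.0424 [-0.72  0.1  -0.1 ]
top yellow 21 angle from top deg 52.2  r 0.040  x 0.0321 y -0.0004 z 0.0999
top blue 62 angle from top deg 0.8  r 0.041  x 0.0005 y -0.0001 z 0.1151
side yellow 4 angle from top deg 53.8  r 0.037  x 0.0290 y -0.0119 z 0.0962
side blue 47 angle from top deg -0.9  r 0.041  x -0.0007 y -0.0011 z 0.1151
25.1583
```

Blue is at 0° (±1°). Next is the button, with the gripper closed.

Run:
```python
from h import *
b=np.array([.5615,-.1287])
arm.move_linear(P(-.11,-.05,.18),.25)
arm.grip(0.0)
arm.move_linear(np.r_[b,.18],.25); arm.move_linear(np.r_[b,.125],.15)
arm.wait(.1)
r1=arm.move_linear(np.r_[b,.1],.02,contact_N=1.5); z1=arm.get_state()['eef_pos'][2]
r=arm.move_linear(np.r_[b,z1-.012],.02,contact_N=12)
s=arm.get_state(); print(r1,z1,r,s['eef_pos'],s['contact_force'].round(2),s['gripper_width'])
arm.wait(.1)
arm.move_linear(np.r_[b,.15],.1); arm.move_linear(np.r_[P(-.1,-.05,0)[:2],.2],.25)
arm.wait(.2); wheel()
im,_,_=snap('side','end.png'); s=arm.get_state(); print(s['contact_force'].round(2),s['clock'])
```

```text
True 0.10989859022911562 True [ 0.56146541 -0.12866475  0.10604584] [-1.41  0.97  7.5 ] -0.00015469929759203953
top yellow 20 angle from top deg 52.4  r 0.041  x 0.0320 y -0.0016 z 0.0996
top blue 61 angle from top deg 0.6  r 0.041  x 0.0004 y -0.0002 z 0.1153
side yellow 7 angle from top deg 45.2  r 0.035  x 0.0226 y -0.0120 z 0.0974
[-0.05 -0.6   1.06] 30.5
```

View pics/end.png

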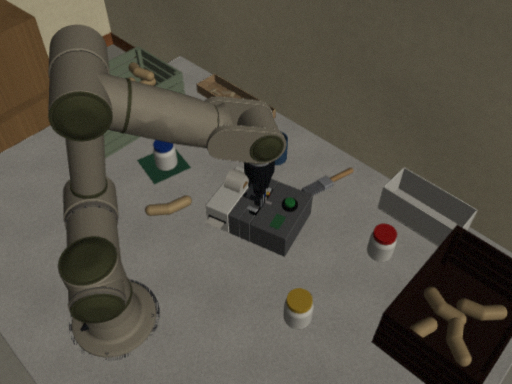

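The press stopped about 4 mm down, possibly short of full travel. I'll press again by position, to the bottom.

Run:
```python
from h import *
b=np.array([.5615,-.1287])
arm.move_linear(np.r_[b,.16],.25); arm.move_linear(np.r_[b,.114],.1)
for z in(.107,.105,.1035,.1025):
    arm.move_linear(np.r_[b,z],.03); arm.wait(.1)
    s=arm.get_state(); print(z,s['eef_pos'][2].round(5),s['contact_force'].round(2))
    if s['contact_force'][2]>25: break
arm.move_linear(np.r_[b,.15],.1); arm.move_linear(np.r_[P(-.1,-.05,0)[:2],.22],.25)
arm.wait(.3); wheel(('top',))
im,d,p=snap('top'); W=cloud(d,p); D=np.linalg.norm(W[...,:2]-b,axis=-1); print('btn z',np.nanmedian(W[...,2][D<.01]),arm.get_state()['clock'])
```

```text
0.107 0.10759 [ 2.96 -1.4   3.37]
0.105 0.10599 [ 1.31 -0.33  9.1 ]
0.1035 0.10578 [-2.96  0.87 19.73]
0.1025 0.10564 [-5.18  2.17 26.53]
top yellow 20 angle from top deg 51.6  r 0.042  x 0.0322 y -0.0016 z 0.1005
top blue 60 angle from top deg 0.9  r 0.040  x 0.0006 y 0.0006 z 0.1142
btn z 0.11154908699212113 35.0667
```

The button bottomed at 0.106 with 26 N and is back up at about 0.1115, so it travelled its full 6 mm. Blue still faces up and the arm is clear.

```bash
python3 -c "
from rig import arm
print(arm.sign_off())"
```

```text
the job is handed in; nothing more can be done
None
```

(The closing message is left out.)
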